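Set the end stop and make a lapping stroke

ROBOT

A 6-joint arm with a two-finger parallel gripper is mounted at the origin on a cart in front of the work surface, level with it; the furniture and walls round the work are solid. World frame = base frame: x ahead of the robot, y to its left, z up, the work surface at z = 0. Lengths are in mm, angles in rad, forces in N, time in s.
With the tool pointing down it reaches from about 400 to 925 mm from the base axis. Payload 12.5 kg.
Tool frame: the origin (TCP) lies midway between the tips of the shut fingers; the grasp point (between the pads) lies 19 mm behind it (env.pinch_z is the z of the grasp point in the tool frame, in mm); z points along the fingers, y is the line along which they close (so a half turn about z gives the same grasp; the last joint's range is limited). The gripper opens to 95 mm and grips with 3 to 60 N. Pads are 20 mm wide; open, the fingers measure 119 mm over their backs; the gripper's body (75 mm by 180 mm) begins 59 mm behind the grasp point.
Start: joints at [1.196, 0.491, 1.559, -0, 1.092, -0.106], TCP at [165.966, 602.579, 214.661] pointing down, gripper open.
Joint ranges: [-3.1, 3.1], [-0.84, 2.19], [0.05, 2.79], [-1.13, 4.28], [0.06, 2.93], [-2.69, 2.69]. Speed limits (rad/s): [2.22, 2.22, 2.79, 3.14, 3.14, 3.14].

INTERFACE

Orientations are given as [roll, pitch, yaw] about the fixed x, y, z axes, in that order (R = Rz(yaw) Ry(pitch) Rx(roll)).
In Python, from cell import env, eyes gives the robot as it stands.
- The arm moves only by the shell command python3 -m inch 'ROWS'. ROWS is JSON, a list of rows, each a list of 3 entries, a list of its own where there are three numbers: the shift along the tool's x, y, z in units of 60 mm (1.0 is 60 mm), then the turn about the tool's z in units of 5 degrees (1.0 is 5 degrees), then the closure, from -1 (fully open) to 1 (shut). In form: [[[tx, ty, tz], turn, claw], ...]. A call has exactly 10 rows; each row shifts and turns the commanded pose from where the row before left it, along the tool's axes as they then stand; what a row does not reach is not made up. A row lasts 1/8 s, in which the tool goes at most 62.5 mm and 10.7 degrees, less where a joint would pass 70% of its speed; a pose out of reach is approached as far as the arm can. A call is refused whole if a number of a shift passes 1 or a number of a turn 1, either way. A call with a gripper value outside its range is refused whole. The fingers move at their own pace and stop on an object; the grip force is fixed at half the most. Time passes only in rows, so rows that do not move let the fingers close, or fill a call up. It gives the time, the measured TCP pose, the force, the opening and the grip force at its end, in the units of the state.
- env.state(): the state, without advancing time (a new reading comes with each control period).
- eyes.read_camera(name): name is "scene" or "top" or "wrist"; returns a dict with "pixels" (384x512x3 uint8, red, green, blue), "fx", "fy", "cx", "cy" (pixels), "distortion" ([k1, k2, p1, p2, k3] as OpenCV has them; the pictures are not rectified), "extrinsics" (4x4, takes a point from world to camera coordinates). Camera axes: x right, y down, z forward; pixel columns grow to the right and rows downward; lengths in mm; the calibration is good to about 2 mm. A picture is of the moment at which its call begins. There is no depth.
- env.job_done(): hands the job in; it is judged then, once.
Trained networks look in a picture, given as the dict that the camera call returned (one of the last four; its "shot" number tells which), for a name from the list of things; names that differ only in an ending like _2 or _b are one class to them, and where a whole thing is asked for, a point or a joint stands for the part that bears it (a point fixed in the world has none). Each returns a list of dicts, best first, with "score" (0 to 1); they miss things now and then, are a little off and sometimes report something else, mostly with a low value. They report only what shows in the picture. A call takes as long as a camera call. They do not tell look-alikes from the thing itself.
- eyes.boxes_of(name, picture): "centre" ([row, column] in pixels, amid what is visible of it).
- eyes.cut_out(name, picture): "mask" (384x512 bool, what is visible of it) and "centre" ([row, column] in pixels, amid what is visible of it).
- eyes.spot_point(name, picture): "centre" ([row, column] in pixels: a listed point, or the origin of a listed thing).
The state is a dict: "t": time; "joints": joint angles; "qvel": joint speeds; "tau": joint torques, N m; "eef_pos": TCP position; "tcp_rot": TCP orientation; "ft_force": force on the tool from outside, world axes, zero at the start; "moment": the same for the moment, N m; "opening": opening from 0.0 (shut) to 1.0 (fully open); "grip_force": force on a finger pad.
Only numpy, scipy, OpenCV 4.12 (cv2) and the standard library are available. Lean on these libraries where they do the work, as an engineer would, in place of code of your own. Each camera call takes 0.05 s, during which the arm holds its last target. There are 200 camera calls.

TASK

Set up the lapping station and make a lapping stroke. Take the orange-handled end stop from its blue stand, drop its T-foot into the rail's slot level with the red clip, and give it a quarter turn so that it locks under the slot and its arm lies square across the white plate; let go of it. Then take the lapping block by its black handle, set it squarely on the blue start line and press so that the plate's red pointer sinks to the green band, slide it with that steady pressure up to the stop (touching it or a centimetre short, without shoving it away), lift it off and stand it upright in the yellow tray, leaving the other things on the bench alone.

Things in the scene. Friction and masses are not known exactly. Their poses are not given: they have to be found in the camera images.
- station: Fixed lapping station, 140 (x) x 220 (y) mm, base 8 mm thick; origin on the bench under its centre. T-slot rail along its +x side, white sprung plate on its -x side; the lapping stroke runs along -y. A white gauge post, top z = 36 mm, stands at x = -67, y = 6 mm, with a green band at z = 20 to 25 mm.
- rail (a point): Middle of the aluminium rail's top: x = 46, y = 0, z = 30 mm in the station frame, same axes. Rail 44 mm wide (x), 220 long; slot opening 13 mm wide, running along y; lips 5 mm thick; below them a cavity 30 mm wide, floor 15 mm below the rail's top.
- plate_top (a point): Middle of the white plate's top when free: x = -22, y = 0, z = 28 mm in the station frame, same axes (does not move with the plate). Plate 76 (x) x 200 (y) mm.
- lap_plate (a joint): How far the sprung plate is pushed down, m: 0 free, 0.010 on its hard stop. About 0.5 N starts it, then 1.5 N per mm (the block's own 2 N weight counts). The red pointer level with its top is in the green band from 0.003 to 0.008 (about 5 to 12.5 N); aim for the middle, 0.0055.
- start_line (a point): Middle of the blue start line on the plate's top (x = -22, y = +70 in the station frame; moves down with the plate); axes as the station's.
- mark (a point): Point on the rail's centreline, at the height of its top (z = 30 mm), level with the red clip on the rail's far edge; between y = -63 and -87 mm in the station frame, axes as the station's. The stop's pivot belongs here.
- stop: Steel end stop, orange handle, 120 g. Origin on its pivot axis at the level of the arm's underside, which rests on the rail's top. Arm 22 mm wide (y), 8 thick, from x = -78 to +10 mm. Handle 30 (x) x 14 (y) mm, z = 8 to 42 mm: grip it across y. Locked, stop and station have the same yaw (arm over the plate). It sits loosely when locked and can be shoved along.
- stop_foot (a point): Centre of the stop's T-foot, 10 mm below the stop's origin, on its pivot axis. Foot 26 (stop x) x 9 (stop y) x 6 mm on a round 9 mm shank; it enters the slot with stop x along the slot (station y), either way round, and is locked when a quarter turn lays it across the slot.
- stop_tip (a point): End of the stop's arm, at stop x = -78 mm, z = 4 mm.
- stop_stand: Fixed blue stand, 26 mm high, 115 x 44 mm, in whose pocket (36 x 14 mm, 16 deep) the stop's foot hangs; same axes as the stop on it, origin on the bench below the stop's pivot. Lift the stop straight up 20 mm or more.
- lap_block: Lapping block, 200 g, standing on the bench: steel base 44 (x) x 36 (y) x 16 mm, black handle 38 (x) x 20 (y) mm from z = 16 to 72 mm: grip it across y. Origin at the centre of its underside. On the plate its y lies along the stroke.
- tray: Fixed yellow tray 120 (x) x 110 (y) mm, rim 14 mm high, walls and floor 4 mm; origin on the bench under its centre.
- glass_dish: Bystander: glass dish of sediment, 64 mm across, 24 mm high.
- brown_dropper: Bystander: brown dropper bottle, 33 mm across, 107 mm high.
- black_marker: Bystander: black marker pen, 130 mm long, 14 mm thick, lying.
Things that resemble listed ones, but are neither listed nor needed, are in the scene too. There is more than one size of the lap_block; the job needs the larger.

How it is judged (in metres and radians):
On the way, in this order (a step that is already met when the one before it is completed fails the run):
1. the stop's T-foot is down in the slot at the red clip, lying along the slot (x of stop_foot in the frame of station between 0.038 and 0.054 m and z of stop_foot in the frame of station between 0.014 and 0.0235 m and y of stop_foot in the frame of mark between -0.01 and 0.01 m and angle between stop's own z axis and vertical below 0.12 rad and angle between the x axis of stop and the y axis of station, either way round below 0.4 rad), for 0.1 s.
2. the stop is turned a quarter turn: foot across under the lips, arm over the plate within 17 degrees of square, within 10 mm of the clip, and let go (x of stop_foot in the frame of station between 0.038 and 0.054 m and z of stop_foot in the frame of station between 0.014 and 0.0235 m and y of stop_foot in the frame of mark between -0.01 and 0.01 m and angle between stop's own z axis and vertical below 0.12 rad and angle between the x axis of stop and the x axis of station, either way round below 0.3 rad and x of stop_tip in the frame of station below -0.02 m and contact force between the fingers and stop below 0.1 N), for 0.2 s.
3. the block stands on the start line (within 12 mm) and presses the plate 3 to 8 mm down (value of joint lap_plate between 0.003 and 0.008 m and contact force between lap_block and station above 1.5 N and angle between lap_block's own z axis and vertical below 0.12 rad and x of lap_block in the frame of station between -0.037 and -0.007 m and y of lap_block in the frame of station between 0.058 and 0.082 m), for 0.1 s.
4. the block passes 35 mm from the start line, still pressing so (value of joint lap_plate between 0.003 and 0.008 m and contact force between lap_block and station above 1.5 N and angle between lap_block's own z axis and vertical below 0.12 rad and x of lap_block in the frame of station between -0.037 and -0.007 m and y of lap_block in the frame of station between 0.023 and 0.047 m), for 0.05 s.
5. the block passes 70 mm from the start line, still pressing so (value of joint lap_plate between 0.003 and 0.008 m and contact force between lap_block and station above 1.5 N and angle between lap_block's own z axis and vertical below 0.12 rad and x of lap_block in the frame of station between -0.037 and -0.007 m and y of lap_block in the frame of station between -0.012 and 0.012 m), for 0.05 s.
6. still pressing so, the block is up to the stop (its centre within 48 mm of the clip along the stroke: about 19 mm gap to a stop at the clip, or less), and the stop still stands locked at the clip (value of joint lap_plate between 0.003 and 0.008 m and contact force between lap_block and station above 1.5 N and angle between each of lap_block, stop's own z axis and vertical below 0.12 rad and x of lap_block in the frame of station between -0.037 and -0.007 m and x of stop_foot in the frame of station between 0.038 and 0.054 m and z of stop_foot in the frame of station between 0.014 and 0.0235 m and y of stop_foot in the frame of mark between -0.01 and 0.01 m and angle between the x axis of stop and the x axis of station, either way round below 0.3 rad and x of stop_tip in the frame of station below -0.02 m and y of lap_block in the frame of mark below 0.048 m), for 0.1 s.
At the end, for the whole second after the job is handed in: the block stands upright (within 5 degrees), released and at rest on the tray's floor; the stop is let go and still locked, square within 17 degrees and within 10 mm of the red clip; the plate is free again (less than 1.5 mm down) (all of step 2 and contact force between the fingers and lap_block below 0.1 N and x of lap_block in the frame of tray between -0.045 and 0.045 m and y of lap_block in the frame of tray between -0.042 and 0.042 m and z of lap_block in the frame of tray between 0.001 and 0.008 m and angle between lap_block's own z axis and vertical below 0.08 rad and linear speed of lap_block below 0.02 m/s and value of joint lap_plate below 0.0015 m); the robot touches nothing.
It fails at once if the plate is pushed onto its hard stop (more than 9.5 mm down) (value of joint lap_plate above 0.0095 m).
It fails at once if the block loses its pressure during the stroke: it is between the start line and the stop's end of the stroke, on or less than 5 mm above the free plate, with the plate less than 2 mm down (y of lap_block in the frame of station between -0.012 and 0.056 m and x of lap_block in the frame of station between -0.06 and 0.016 m and z of lap_block in the frame of station below 0.033 m and value of joint lap_plate below 0.002 m).
It fails at once if the glass dish, dropper bottle or black marker is moved more than 30 mm (distance of any of glass_dish, brown_dropper, black_marker from where it was at the start of the episode above 0.03 m).
It also fails if it takes over 64 s, if anything falls off the work surface, if the arm or the gripper's body presses on something with over 40 N, if the wrist force passes 120 N, or if a joint passes its speed limit or range.

## Working session

There is one attempt and no reset: what is moved stays moved. The work goes in short steps, Python scripts to look and compute and a shell command to move; the robot and the scene stay as the last step left them, time stands still between calls to the robot, and variables do not carry over. Pictures are saved under pics/ and viewed, at most 14 in all, crops included, and the job is handed in when it is done.

```bash
ls; mkdir -p pics; python3 - <<'E'
from cell import env, eyes
import cv2,numpy as np
print(env.state(), env.pinch_z)
ims=[]
for n in("scene","top"):
    p=eyes.read_camera(n); cv2.imwrite(f"pics/{n}0.png",p["pixels"][:,:,::-1]); print(n,p["fx"],p["fy"],p["cx"],p["cy"],p["distortion"],np.round(p["extrinsics"],3).tolist())
    for k in("station","rail","plate_top","start_line","mark","stop","stop_foot","stop_tip","stop_stand","lap_block","tray","glass_dish","brown_dropper","black_marker"):
        print(k,[(round(d["score"],2),np.round(d["centre"],1).tolist()) for d in eyes.spot_point(k,p)][:4])
E
```

```text
pics
{'t': 0.0, 'joints': array([ 1.19641543e+00,  4.91527318e-01,  1.55945547e+00,  1.50560780e-05,
        1.09171905e+00, -1.05585989e-01]), 'qvel': array([-8.55727185e-04, -1.27277872e-04,  3.13221993e-05, -1.82396230e-03,
       -1.33062250e-04,  1.73488130e-04]), 'tau': array([ 9.86515734e-04, -6.12662172e+01, -2.58172148e+01,  6.91771950e-02,
        4.83600434e-02, -9.50263347e-05]), 'eef_pos': array([165.8544582 , 602.33040335, 214.0797144 ]), 'tcp_rot': array([-3.14049106e+00, -1.30175200e-04,  2.87279072e+00]), 'ft_force': array([-0.23232881,  0.00097999, -0.11665233]), 'moment': array([0.0578375 , 0.02288067, 0.02470269]), 'grip_force': 0.0, 'opening': 1.0020414610800474} -18.8
scene 394.42645633664057 394.42645633664057 248.62108867377498 196.0639881734975 [-0.07636033  0.          0.          0.          0.        ] [[0.731, -0.682, -0.014, -261.051], [-0.35, -0.357, -0.866, 316.148], [0.586, 0.638, -0.499, 553.272], [0.0, 0.0, 0.0, 1.0]]
station [(0.85, [224.2, 289.4]), (0.16, [212.5, 168.4])]
rail [(0.85, [205.5, 300.3])]
plate_top [(0.86, [216.4, 283.8])]
start_line 
[... 531 characters left out ...]
   0.          0.        ] [[-0.042, -0.999, -0.001, 226.631], [-0.978, 0.041, -0.203, 520.841], [0.203, -0.008, -0.979, 814.234], [0.0, 0.0, 0.0, 1.0]]
station [(0.39, [188.0, 194.9])]
rail [(0.68, [150.0, 292.2])]
plate_top [(0.84, [178.6, 294.7])]
start_line [(0.57, [174.2, 267.2])]
mark [(0.56, [238.0, 313.3])]
stop [(0.61, [239.2, 312.3])]
stop_foot [(0.91, [241.6, 314.2])]
stop_tip [(0.96, [240.3, 346.0]), (0.68, [113.1, 220.8])]
stop_stand [(0.74, [241.1, 311.9]), (0.4, [175.8, 292.6]), (0.27, [147.7, 292.7])]
lap_block [(0.81, [248.7, 193.5])]
tray [(0.86, [186.4, 197.3])]
glass_dish [(0.83, [295.6, 246.6])]
brown_dropper [(0.57, [111.8, 221.9])]
black_marker [(0.52, [292.2, 179.8])]
```

```bash
python3 - <<'E'
import cv2
for n,(a,b,c,d) in dict(top=(90,320,140,400),scene=(150,300,110,360)).items():
    i=cv2.imread(f"pics/{n}0.png"); cv2.imwrite(f"pics/{n}c.png",cv2.resize(i[a:b,c:d],None,fx=3,fy=3,interpolation=2)[:600,:800])
E
```

```text
(no output)
```

View pics/topc.png

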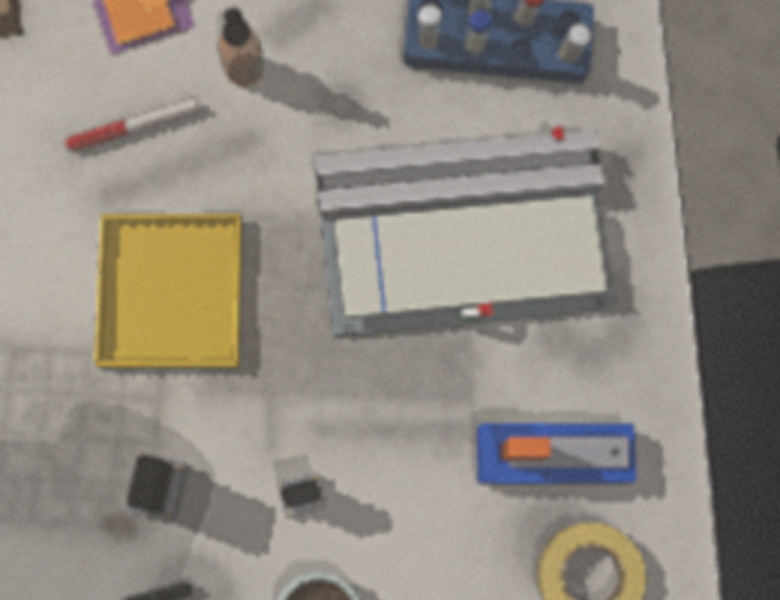

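View pics/scenec.png

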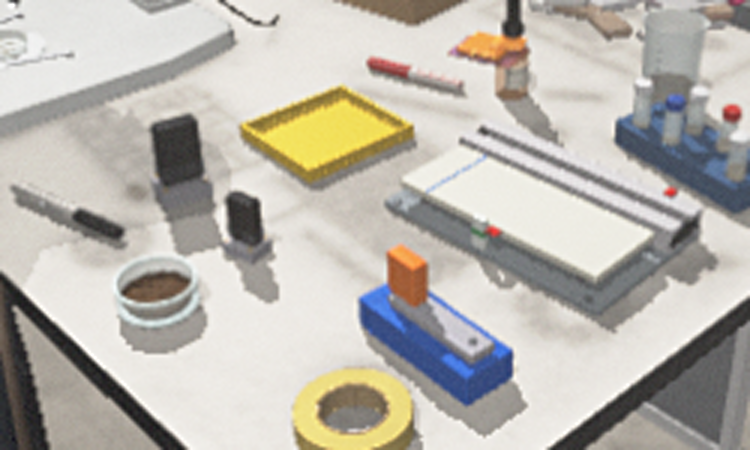

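The top view shows the blue stand with the orange handle at about (row 238, col 315). The large block is at (252, 193) and the small look-alike at (253, 240). The tray is at (186, 197), the station plate at (178, 295), and the red clip at (134, 326). The orange note at (97, 188) and the red/white marker at (131, 184) are decoys. I choose the large block and the stop on the blue stand; the crops above already confirm both.

```bash
cat > h.py <<'E'
from cell import env, eyes
import cv2,numpy as np
def K(p): return np.array([[p["fx"],0,p["cx"]],[0,p["fy"],p["cy"]],[0,0,1]]),np.array(p["distortion"],float)
def ray(p,rc,z):
    k,d=K(p);E=np.array(p["extrinsics"]);R=E[:3,:3];t=E[:3,3]
    u=cv2.undistortPoints(np.array([[[rc[1],rc[0]]]],float),k,d)[0,0]
    v=R.T@np.array([u[0],u[1],1]);c=-R.T@t
    return (c+v*(z-c[2])/v[2])[:2]
def proj(p,P):
    k,d=K(p);E=np.array(p["extrinsics"])
    return cv2.projectPoints(np.array(P,float).reshape(-1,1,3),cv2.Rodrigues(E[:3,:3])[0],E[:3,3],k,d)[0][:,0]
def ortho(p,z,x0,x1,y0,y1,s=2):
    "rows: x decreasing; cols: y decreasing, s px/mm"
    X=np.arange(x1,x0,-1/s);Y=np.arange(y1,y0,-1/s)
    g=np.array([[x,y,z] for x in X for y in Y]);m=proj(p,g).reshape(len(X),len(Y),2).astype(np.float32)
    return cv2.remap(p["pixels"],m[:,:,0],m[:,:,1],cv2.INTER_CUBIC)[:,:,::-1]
def edges(mask,p,z):
    pts=np.argwhere(mask)
    w=np.array([ray(p,a,z) for a in pts],np.float32); return cv2.minAreaRect(w)
E
python3 - <<'E'
from h import *
S=eyes.read_camera("scene");T=eyes.read_camera("top")
hts=dict(rail=30,plate_top=28,start_line=28,mark=30,stop=26,stop_foot=16,stop_tip=30,stop_stand=0,lap_block=0,tray=0,glass_dish=0,brown_dropper=0,black_marker=7)
for k,z in hts.items():
    print(k,[[ (round(d["score"],2),np.round(ray(p,d["centre"],z),1).tolist()) for d in eyes.spot_point(k,p)][:2] for p in(S,T)])
for n,p in(("S",S),("T",T)):
    hsv=cv2.cvtColor(p["pixels"],cv2.COLOR_RGB2HSV)
    m=cv2.inRange(hsv,(20,110,90),(34,255,255)); 
    m2=cv2.inRange(hsv,(3,150,120),(16,255,255)); m3=cv2.inRange(hsv,(100,140,60),(130,255,255))
    red=cv2.inRange(hsv,(0,150,100),(3,255,255))|cv2.inRange(hsv,(170,130,100),(180,255,255))
    for nm,mm,z in(("yellow",m,14),("orange",m2,68),("blue",m3,26),("red",red,33)):
        c,l,s,ce=cv2.connectedComponentsWithStats(mm)
        for i in range(1,c):
            if s[i,4]>8: r=edges(l==i,p,z); print(n,nm,s[i,4],np.round(ce[i][::-1],1),"w",np.round(r[0],1),np.round(r[1],1),round(r[2],1))
i=ortho(T,30,420,640,-240,20,3); cv2.imwrite("pics/o1.png",cv2.resize(i,(780,660))[:600])
E
```

```text
rail [[(0.58, [631.7, 108.2])], [(0.59, [633.4, 110.6])]]
plate_top [[(0.72, [572.0, 104.5])], [(0.75, [570.8, 115.5])]]
start_line [[(0.7, [573.6, 176.9])], [(0.71, [575.8, 168.2]), (0.34, [419.1, 77.2])]]
mark [[], []]
stop [[(0.57, [424.2, 78.6]), (0.53, [308.4, 351.3])], [(0.55, [423.7, 78.8])]]
stop_foot [[(0.66, [424.4, 80.7])], [(0.86, [416.5, 82.1])]]
stop_tip [[(0.63, [422.4, -4.9])], [(0.74, [418.9, -4.0])]]
stop_stand [[(0.73, [430.2, 81.0])], [(0.76, [423.9, 71.5])]]
lap_block [[(0.88, [405.6, 356.8]), (0.71, [397.2, 250.6])], [(0.93, [413.7, 343.2]), (0.73, [401.4, 242.3])]]
tray [[(0.63, [567.4, 354.9]), (0.62, [423.9, 75.2])], [(0.78, [562.1, 341.5])]]
glass_dish [[(0.7, [732.7, 276.4]), (0.55, [309.8, 231.7])], [(0.79, [310.3, 233.4])]]
brown_dropper [[(0.78, [732.4, 269.7])], [(0.81, [746.7, 281.4]), (0.7, [304.8, 226.9])]]
black_marker [[(0.56, [314.6, 370.8])], [(0.54, [315.1, 376.7]), (0.24, [575.3, 108.1])]]
S yellow 44 [ 30.2 509.9] w [5632.4 1036.6] [1857.9   30.5] 15.5
S yellow 1034 [193.8 218.5] w [554.3 331.9] [123.9 129.1] 87.5
S yellow 683 [291.7 227.6] w 
[... 985 characters left out ...]
120.4] 88.6
T yellow 366 [283.1 338.3] w [330.   28.2] [71.1 72.1] 85.2
T orange 328 [ 91.3 186.7] w [771.2 345.1] [45.5 53. ] 17.3
T orange 70 [239.  315.5] w [421.3  78. ] [27.7  8.4] 87.4
T blue 130 [243.3 305.1] w [420.9  85. ] [42.  39.4] 86.4
T blue 92 [232.7 330.2] w [437.4  41.3] [96.1  6.6] 85.2
T blue 31 [247.9 345.5] w [401.9   6.8] [ 6.6 22.5] 2.9
T red 679 [ 23.5 142.4] w [978.1 458.7] [194.2  97.2] 59.1
T red 82 [ 10.2 277. ] w [1003.7  126.2] [17.7 59.7] 86.8
T red 54 [ 11.9 327.2] w [992.8  -1.9] [31.4 20.7] 29.4
T red 14 [ 23.5 200.4] w [972.1 317.9] [ 5.2 25.2] 3.5
T red 9 [ 23.6 279.2] w [962.1 122.3] [ 5.  11.7] 86.6
T red 16 [ 36.2 181.7] w [937.5 364.1] [27.6  2.9] 86.8
```

```bash
cat >> h.py <<'E'
def plan(x,y,z,yawdeg,n=10,cur=None):
    s=env.state();p=s["eef_pos"];yaw=s["tcp_rot"][2]
    if cur is not None: p=np.array(cur[:3],float);yaw=np.radians(cur[3])
    d=(np.array([x,y,z])-p)/n/60; dy=((yawdeg-np.degrees(yaw)+180)%360-180)
    print("from",np.round(p,1),round(np.degrees(yaw),1),"dyaw",round(dy,1),"turn",round(-dy/n/5,3))
    for i in range(n):
        a=yaw+np.radians(dy)*i/n
        tx=np.array([np.cos(a),np.sin(a)]);ty=np.array([np.sin(a),-np.cos(a)])
        print(np.round([d[:2]@tx,d[:2]@ty,-d[2]],2).tolist(),end=" ")
    print()
E
python3 -c "
from h import *
plan(421,78,190,115,10)"
```

```text
from [166.  602.6 214.7] 164.6 dyaw -49.6 turn 0.992
[-0.64, -0.73, 0.04] [-0.7, -0.67, 0.04] [-0.76, -0.61, 0.04] [-0.81, -0.54, 0.04] [-0.85, -0.47, 0.04] [-0.89, -0.39, 0.04] [-0.92, -0.32, 0.04] [-0.94, -0.23, 0.04] [-0.96, -0.15, 0.04] [-0.97, -0.07, 0.04]
```

View pics/o1.png

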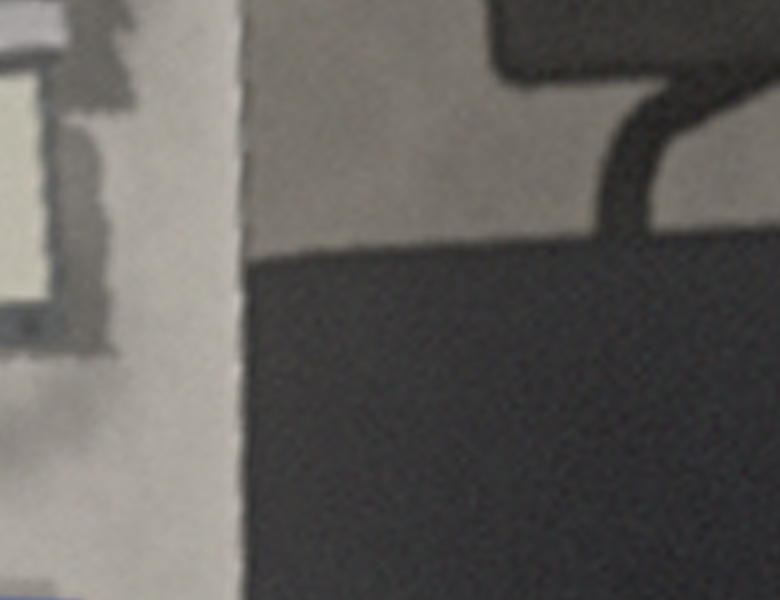

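That orthophoto was framed on the wrong y range: it shows only the bench's edge and the station's right end. I'm moving on.

```bash
python3 -m inch '[[[-0.64,-0.73,0.04],1,-1],[[-0.70,-0.67,0.04],1,-1],[[-0.76,-0.61,0.04],1,-1],[[-0.81,-0.54,0.04],1,-1],[[-0.85,-0.47,0.04],1,-1],[[-0.89,-0.39,0.04],1,-1],[[-0.92,-0.32,0.04],1,-1],[[-0.94,-0.23,0.04],1,-1],[[-0.96,-0.15,0.04],1,-1],[[-0.97,-0.07,0.04],1,-1]]'; python3 - <<'E'
from h import *
s=env.state(); print(s["eef_pos"],np.degrees(s["tcp_rot"]))
plan(421,78,170,88,10)
E
```

```text
t: 4.15
eef_pos: [420.0, 75.6, 190.9]
tcp_rot: [3.141, 0.0, 1.997]
ft_force: [0.9, 0.1, 0.3]
opening: 0.996
grip_force: 0.0
[419.98959299  75.58311087 190.85349626] [1.79945476e+02 1.52696925e-02 1.14427700e+02]
from [420.   75.6 190.9] 114.4 dyaw -26.4 turn 0.529
[0.0, 0.0, 0.03] [0.0, 0.0, 0.03] [0.0, 0.0, 0.03] [0.0, 0.0, 0.03] [0.0, 0.0, 0.03] [0.0, 0.0, 0.03] [0.0, 0.0, 0.03] [0.0, 0.0, 0.03] [0.0, 0.0, 0.03] [0.0, 0.0, 0.03]
```

```bash
cat >> h.py <<'E'
import pickle
def shot(n,tag):
    p=eyes.read_camera(n); pickle.dump(p,open(f"{tag}.pkl","wb")); return p
def load(tag): return pickle.load(open(f"{tag}.pkl","rb"))
def comps(p,lo,hi,z,amin=30):
    hsv=cv2.cvtColor(p["pixels"],cv2.COLOR_RGB2HSV);c,l,s,ce=cv2.connectedComponentsWithStats(cv2.inRange(hsv,lo,hi))
    for i in range(1,c):
        if s[i,4]>amin: r=edges(l==i,p,z);print(s[i,4],np.round(ce[i][::-1],1),"w",np.round(r[0],1),np.round(r[1],1),round(r[2],1))
E
python3 - <<'E'
from h import *
p=shot("wrist","w1"); print(np.round(p["extrinsics"],2).tolist(),p["fx"],p["cx"],p["cy"])
print("orange");comps(p,(3,150,120),(16,255,255),68)
print("blue");comps(p,(100,140,60),(130,255,255),26)
cv2.imwrite("pics/w1.png",p["pixels"][:,:,::-1])
T=shot("top","t1")
i=ortho(T,30,480,690,-20,240,3); cv2.imwrite("pics/o2.png",i[:600,:800]);print(i.shape)
E
```

```text
[[0.91, 0.41, 0.0, -413.25], [0.4, -0.88, 0.24, -124.06], [0.1, -0.22, -0.97, 340.97], [0.0, 0.0, 0.0, 1.0]] 318.29981435463986 257.1802189642229 189.01949319714424
orange
462 [183.4 260.3] w [422.7  75.4] [32.4 13.9] 87.1
blue
1880 [189.1 250.8] w [421.7  46.1] [113.4  42.8] 87.1
(630, 780, 3)
```

View pics/w1.png

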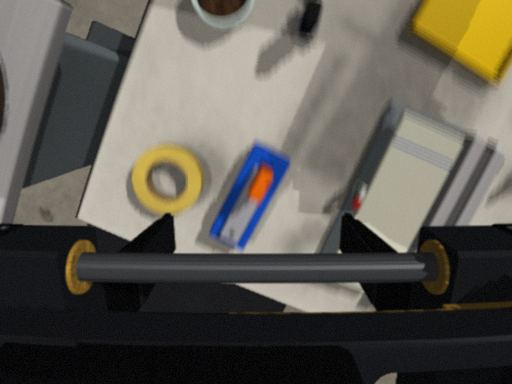

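View pics/o2.png

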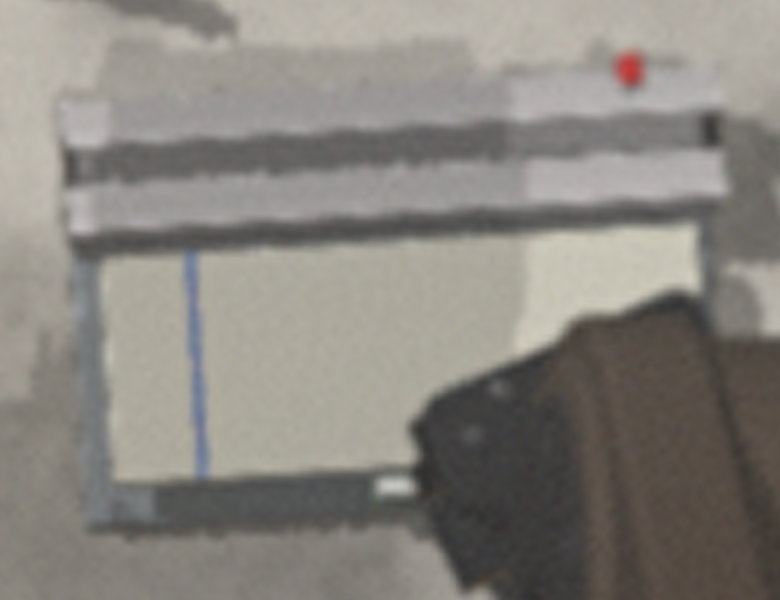

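Wrist view: orange handle at (183, 260) on the blue stand (189, 251), stop yaw about 87°, handle 32x14 mm as specified. The orthophoto shows the station with its slot, blue line and red clip at (70, 630), yaw about 3°. I'll descend on the handle and fit the station pose with a model.

```bash
python3 -m inch '[[[0,0,0.3],1,-1],[[0,0,0.3],1,-1],[[0,0,0.3],1,-1],[[0,0,0.3],1,-1],[[0,0,0.3],1,-1],[[0.01,0.03,0.3],0.46,-1],[[0,0,0.2],0,-1],[[0,0,0],0,-1],[[0,0,0],0,-1],[[0,0,0],0,-1]]'; python3 - <<'E'
from h import *
from scipy.optimize import minimize
s=env.state(); print(s["eef_pos"],np.degrees(s["tcp_rot"]))
w=shot("wrist","w2"); comps(w,(3,150,120),(16,255,255),68)
S=shot("scene","s1"); T=load("t1")
T["pixels"]=cv2.imread("pics/top0.png")[:,:,::-1]; S["pixels"]=cv2.imread("pics/scene0.png")[:,:,::-1]
pickle.dump((S,T),open("st.pkl","wb"))
L=[]
def line(a,b): L.append(np.linspace(a,b,60))
for x in(-60,16): line((x,-100,28),(x,100,28))
for y in(-100,100): line((-60,y,28),(16,y,28))
line((-60,70,28),(16,70,28))
for x in(24,39.5,52.5,68): line((x,-110,30),(x,110,30))
P=np.concatenate(L)
G=[]
for p in(S,T):
    g=cv2.GaussianBlur(p["pixels"],(0,0),1.0).astype(np.float32)
    m=sum(np.hypot(cv2.Sobel(g[:,:,c],5,1,0),cv2.Sobel(g[:,:,c],5,0,1)) for c in range(3)); G.append((p,m))
def sc(v,which=(0,1)):
    c,s_=np.cos(v[2]),np.sin(v[2]);R=np.array([[c,-s_,0],[s_,c,0],[0,0,1]])
    W=P@R.T+[v[0],v[1],0];o=0
    for i in which:
        p,m=G[i];q=proj(p,W).astype(np.float32)
        o-=np.sqrt(cv2.remap(m,q[None,:,0].copy(),q[None,:,1].copy(),1)).mean()
    return o
for wh in((1,),(0,),(0,1)):
    best=min((minimize(sc,[x,y,.054],args=(wh,),method="Nelder-Mead",options=dict(initial_simplex=[[x,y,.054],[x+4,y,.054],[x,y+4,.054],[x,y,.08]])) for x in(588,594,600) for y in(102,106,110)),key=lambda r:r.fun)
    print(wh,best.x,best.fun)
E
```

```text
t: 5.5
eef_pos: [421.3, 78.1, 71.1]
tcp_rot: [3.141, -0.0, 1.524]
ft_force: [0.5, -0.4, 0.0]
opening: 0.999
grip_force: 0.0
[421.25322485  78.11299333  71.13916381] [ 1.79945296e+02 -8.95989606e-03  8.73176730e+01]
1316 [222.5 259.3] w [422.1  81.3] [37.  12.8] 87.9
(1,) [5.94433466e+02 1.07198116e+02 5.91984906e-02] -19.350568771362305
(0,) [5.96242275e+02 1.07983236e+02 5.62305814e-02] -21.975881576538086
(0, 1) [5.95202816e+02 1.07435069e+02 5.61511926e-02] -40.970298767089844
```

```bash
python3 -m inch '[[[0,0,0.3],0,-1],[[0,0,0.25],0,-1],[[0,0,0],0,1],[[0,0,0],0,1],[[0,0,0],0,1],[[0,0,0],0,1],[[0,0,0],0,1],[[0,0,0],0,1],[[0,0,0],0,1],[[0,0,0],0,1]]'
```

```text
t: 6.85
eef_pos: [421.0, 78.1, 37.6]
tcp_rot: [-3.142, -0.0, 1.524]
ft_force: [0.7, 0.7, 0.4]
opening: 0.214
grip_force: 0.0
```

```bash
python3 -m inch '[[[0,0,0],0,1],[[0,0,0],0,1],[[0,0,0],0,1],[[0,0,0],0,1],[[0,0,-0.1],0,1],[[0,0,-0.3],0,1],[[0,0,-0.3],0,1],[[0,0,-0.3],0,1],[[0,0,-0.3],0,1],[[0,0,-0.2],0,1]]'; python3 -c "
from h import *
plan(645.6,29.6,90,93.3,10)"
```

```text
t: 8.1
eef_pos: [421.0, 78.1, 128.6]
tcp_rot: [3.141, -0.0, 1.524]
ft_force: [0.3, 0.5, -1.9]
opening: 0.147
grip_force: 30.0
from [421.   78.1 128.6] 87.3 dyaw 6.0 turn -0.12
[-0.06, 0.38, 0.06] [-0.07, 0.38, 0.06] [-0.07, 0.38, 0.06] [-0.07, 0.38, 0.06] [-0.08, 0.37, 0.06] [-0.08, 0.37, 0.06] [-0.09, 0.37, 0.06] [-0.09, 0.37, 0.06] [-0.09, 0.37, 0.06] [-0.1, 0.37, 0.06]
```

```bash
python3 -m inch '[[[-0.08,0.47,0.07],-0.15,1],[[-0.08,0.47,0.07],-0.15,1],[[-0.08,0.47,0.07],-0.15,1],[[-0.09,0.47,0.07],-0.15,1],[[-0.10,0.47,0.07],-0.15,1],[[-0.11,0.46,0.07],-0.15,1],[[-0.12,0.46,0.07],-0.15,1],[[-0.12,0.46,0.07],-0.15,1],[[0,0,0],0,1],[[0,0,0],0,1]]'; python3 - <<'E'
from h import *
s=env.state(); print(s["eef_pos"],np.degrees(s["tcp_rot"]))
w=shot("wrist","w3"); cv2.imwrite("pics/w3.png",cv2.resize(w["pixels"][:,:,::-1][90:330,130:450],None,fx=2.5,fy=2.5))
st=(595.2,107.4,.056);c,q=np.cos(st[2]),np.sin(st[2])
for x in(39.5,52.5): print(np.round(proj(w,[[st[0]+x*c-y*q,st[1]+x*q+y*c,30] for y in(-110,-80,-40,0,110)]),1).tolist())
# stop tip in hand, top and wrist
e=s["eef_pos"];print(proj(w,[[e[0],e[1],e[2]-11.6],[e[0],e[1],e[2]-24.6]]))
print("red");comps(w,(0,140,90),(4,255,255),33,6);comps(w,(168,120,90),(180,255,255),33,6)
for k,z in(("stop_foot",e[2]-21.6),("stop_tip",e[2]-7.6),("mark",30)):
    print(k,[(round(d["score"],2),np.round(d["centre"],1),np.round(ray(w,d["centre"],z),1)) for d in eyes.spot_point(k,w)][:2])
E
```

```text
t: 9.35
eef_pos: [644.0, 31.1, 93.8]
tcp_rot: [-3.14, -0.0, 1.628]
ft_force: [0.2, -1.0, -1.2]
opening: 0.145
grip_force: 30.0
[644.00780919  31.10436974  93.75086645] [-1.79922359e+02 -1.58779782e-02  9.32913095e+01]
[[251.6, 237.1], [251.4, 200.7], [251.2, 148.6], [251.0, 92.5], [250.6, -77.2]]
[[268.0, 237.1], [268.3, 200.7], [268.8, 148.6], [269.3, 92.5], [270.3, -77.2]]
[[258.03230175 222.97412639]
 [257.98595602 216.00691659]]
red
179 [103.6 108.3] w [532.7  97.1] [9.6 9.1] 2.2
436 [200.6 445.3] w [790.   39.5] [17.4 21.2] 19.2
153 [201.4 288.1] w [666.4  32.6] [ 9.9 11. ] 4.9
stop_foot [(0.59, array([221.3, 260.8]), array([645.9,  28.7]))]
stop_tip []
mark [(0.32, array([123. ,   3.2]), array([446.9,  80.1]))]
```

View pics/w3.png

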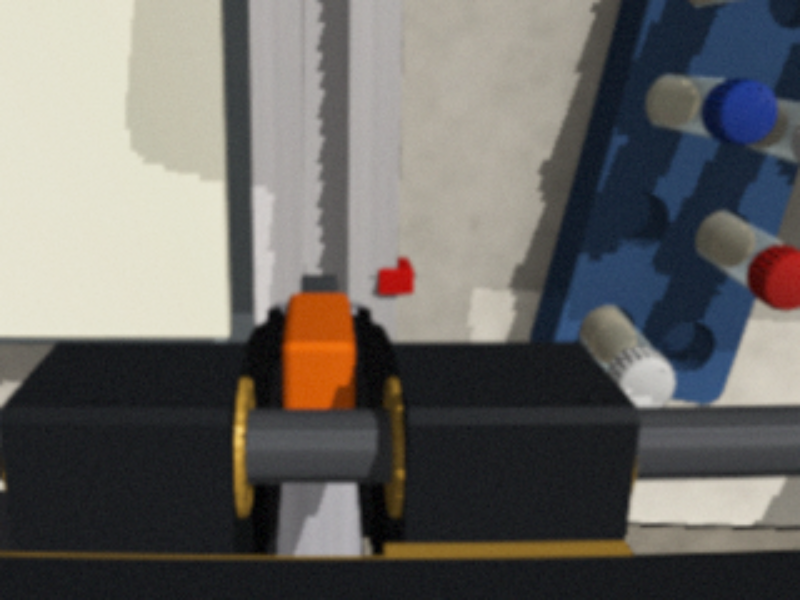

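```bash
python3 -m inch '[[[0,0.025,0.15],0,1],[[0,0,0.15],0,1],[[0,0,0.15],0,1],[[0,0,0.1],0,1],[[0,0,0.05],0,1],[[0,0,0.05],0,1],[[0,0,0.05],0,1],[[0,0,0.03],0,1],[[0,0,0],0,1],[[0,0,0],0,1]]'
```

```text
t: 10.8
eef_pos: [646.5, 31.0, 50.4]
tcp_rot: [3.141, -0.0, 1.628]
ft_force: [-0.1, -0.4, -1.1]
opening: 0.141
grip_force: 30.0
```

```bash
python3 -m inch '[[[0,-0.015,0.03],0,1],[[0,0,0.03],0,1],[[0,0,0.03],0,1],[[0,0,0.02],0,1],[[0,0,0.02],0,1],[[0,0,0],0,1],[[0,0,0],0,1],[[0,0,0],0,1],[[0,0,0],0,1],[[0,0,0],0,1]]'
```

```text
t: 12.05
eef_pos: [645.6, 31.0, 42.5]
tcp_rot: [3.141, -0.0, 1.628]
ft_force: [-0.3, 0.2, -1.7]
opening: 0.145
grip_force: 30.0
```

```bash
python3 -m inch '[[[0,0,0],1,1],[[0,0,0],1,1],[[0,0,0],1,1],[[0,0,0],1,1],[[0,0,0],1,1],[[0,0,0],1,1],[[0,0,0],1,1],[[0,0,0],1,1],[[0,0,0],1,1],[[0,0,0],0,1]]'
```

```text
t: 13.3
eef_pos: [645.5, 31.0, 42.5]
tcp_rot: [3.142, -0.0, 0.844]
ft_force: [-0.6, -0.1, -2.1]
opening: 0.142
grip_force: 30.0
```

```bash
python3 -m inch '[[[0,0,0],1,1],[[0,0,0],1,1],[[0,0,0],1,1],[[0,0,0],1,1],[[0,0,0],1,1],[[0,0,0],1,1],[[0,0,0],1,1],[[0,0,0],1,1],[[0,0,0],1,1],[[0,0,0],0,1]]'; python3 - <<'E'
from h import *
w=shot("wrist","w4"); cv2.imwrite("pics/w4.png",w["pixels"][:,:,::-1]); print(np.degrees(env.state()["tcp_rot"]))
E
```

```text
t: 14.55
eef_pos: [645.5, 31.0, 42.4]
tcp_rot: [-3.142, -0.0, 0.06]
ft_force: [-0.3, -0.4, -0.4]
opening: 0.148
grip_force: 30.0
[-1.79996311e+02 -2.62656389e-04  3.48620957e+00]
```

View pics/w4.png

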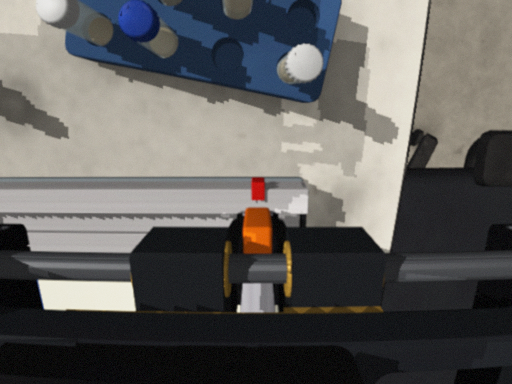

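Wrist view: the orange handle at (225, 258) is level with the red clip (188, 258), with the arm pointing over the plate. I'll let go and rise.

```bash
python3 -m inch '[[[0,0,0],0,-1],[[0,0,0],0,-1],[[0,0,0],0,-1],[[0,0,0],0,-1],[[0,0,0],0,-1],[[0,0,-0.2],0,-1],[[0,0,-0.6],0,-1],[[0,0,-0.6],0,-1],[[0,0,-0.6],0,-1],[[0,0,-0.3],0,-1]]'; python3 - <<'E'
from h import *
T=shot("top","t2")
i=ortho(T,38,540,690,-10,110,3);
st=(595.2,107.4,.056)
print("orange");comps(T,(3,150,120),(16,255,255),72)
# block: top of handle z=72, dark pixels near block in clean top0/scene0 views
S0,T0=pickle.load(open("st.pkl","rb"))
for k,z in (("lap_block",0),):
  for p in(T,):
    for d in eyes.cut_out(k,p)[:3]:
        m=d["mask"]; g=cv2.cvtColor(p["pixels"],cv2.COLOR_RGB2GRAY); dark=m&(g<70)
        print(round(d["score"],2),np.round(d["centre"],1),m.sum(),dark.sum(),"top",np.round(np.hstack(edges(dark,p,72)),1),)
E
```

```text
t: 15.85
eef_pos: [646.0, 31.0, 183.1]
tcp_rot: [3.141, -0.003, 0.058]
ft_force: [-0.1, 0.4, 0.6]
opening: 1.0
grip_force: 0.0
orange
136 [ 94.1 183.8] w [765.  349.9] [38.9 40.6] 14.6
80 [138.1 328.8] w [641.4  32.9] [29.2 15.9] 5.9
0.8 [249.8 190.3] 365 50 top [404.9 336.    9.   31.5  73. ]
```

```bash
python3 -c "
from h import *
plan(408,330,190,3.3,9)"
```

```text
from [646.1  31.  182.4] 3.3 dyaw 0.0 turn -0.0
[-0.41, -0.58, -0.01] [-0.41, -0.58, -0.01] [-0.41, -0.58, -0.01] [-0.41, -0.58, -0.01] [-0.41, -0.58, -0.01] [-0.41, -0.58, -0.01] [-0.41, -0.58, -0.01] [-0.41, -0.58, -0.01] [-0.41, -0.58, -0.01]
```

```bash
python3 -m inch '[[[-0.41,-0.58,0],0,-1],[[-0.41,-0.58,0],0,-1],[[-0.41,-0.58,0],0,-1],[[-0.41,-0.58,0],0,-1],[[-0.41,-0.58,0],0,-1],[[-0.41,-0.58,0],0,-1],[[-0.41,-0.58,0],0,-1],[[-0.41,-0.58,0],0,-1],[[-0.41,-0.58,0],0,-1],[[0,0,0],0,-1]]'; python3 - <<'E'
from h import *
s=env.state();print(s["joints"][5])
w=shot("wrist","w5"); cv2.imwrite("pics/w5.png",w["pixels"][:,:,::-1])
for k in("lap_block",):
    print([(round(d["score"],2),np.round(ray(w,d["centre"],0),1)) for d in eyes.spot_point(k,w)])
    for d in eyes.cut_out(k,w)[:3]:
        m=d["mask"]; g=cv2.cvtColor(w["pixels"],cv2.COLOR_RGB2GRAY); dark=m&(g<60)
        print(np.round(d["centre"],1),m.sum(),dark.sum(),"top",np.round(np.hstack(edges(dark,w,72)),1),"all",np.round(np.hstack(edges(m,w,16)),1))
E
```

```text
t: 17.2
eef_pos: [404.5, 332.2, 179.2]
tcp_rot: [3.141, 0.002, 0.061]
ft_force: [-0.5, -0.9, -0.4]
opening: 1.002
grip_force: 0.0
2.0710383968262853
[(0.9, array([398.9, 237.9])), (0.69, array([410.2, 351. ]))]
[171.3 237.6] 1646 1024 top [411.9 344.6  23.1  43.1  75.1] all [402.7 349.   36.1  58.7  75.4]
[186.1 342.9] 950 617 top [407.5 250.7  20.2  30.7  10.3] all [397.8 237.2  33.9  42.7  11.8]
```

View pics/w5.png

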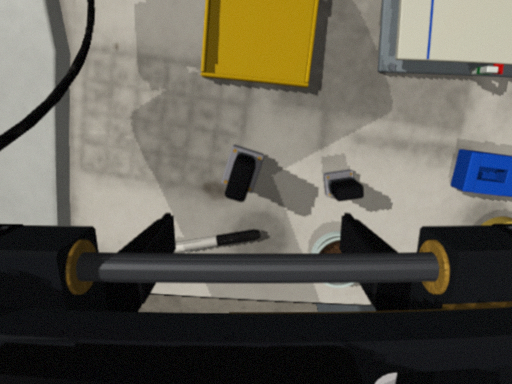

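Wrist view: large block's handle at (176, 240), yaw about -15°; small block at (187, 343); pen and dish are clear below. I'll approach the large one.

```bash
python3 -c "
from h import *
plan(410,347.5,85,-15,5)"
```

```text
from [406.6 330.4 179.7] 3.3 dyaw -18.3 turn 0.732
[0.01, -0.06, 0.32] [0.01, -0.06, 0.32] [0.01, -0.06, 0.32] [0.0, -0.06, 0.32] [-0.0, -0.06, 0.32]
```

```bash
python3 -m inch '[[[0.01,-0.06,0.32],0.73,-1],[[0.01,-0.06,0.32],0.73,-1],[[0.01,-0.06,0.32],0.73,-1],[[0,-0.06,0.32],0.73,-1],[[0,-0.06,0.32],0.73,-1],[[0,0,0],0,-1],[[0,0,0],0,-1],[[0,0,0],0,-1],[[0,0,0],0,-1],[[0,0,0],0,-1]]'; python3 - <<'E'
from h import *
s=env.state();print(s["joints"][5])
w=shot("wrist","w6"); cv2.imwrite("pics/w6.png",w["pixels"][:,:,::-1][60:360,80:480])
E
```

```text
t: 18.6
eef_pos: [409.6, 348.8, 84.8]
tcp_rot: [-3.141, -0.0, -0.261]
ft_force: [-0.3, -0.7, 0.6]
opening: 1.001
grip_force: 0.0
2.4140787920784303
```

View pics/w6.png

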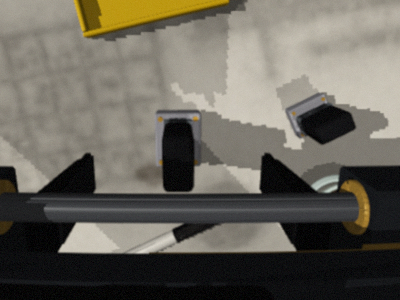

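Fingers straddle the handle symmetrically: handle at crop column 179, fingers at 75 and 280. The block is aligned with the tool. I'll go down and grip.

```bash
python3 -c "
from h import *
w=load('w6')
for z in(72,16):print(proj(w,[[409.6+a*.966,348.8-a*.259,z] for a in(-19,0,19)])-[80,60])"; python3 -m inch '[[[0,0,0.3],0,-1],[[0,0,0.3],0,-1],[[0,0,0.2],0,-1],[[0,0,0.11],0,-1],[[0,0,0],0,1],[[0,0,0],0,1],[[0,0,0],0,1],[[0,0,0],0,1],[[0,0,0],0,1],[[0,0,0],0,1]]'
```

```text
[[175.58273888 192.29028056]
 [175.5473672  163.78665911]
 [175.51221109 133.77375437]]
[[175.94887646 161.81118033]
 [175.92967321 138.86898021]
 [175.91071454 115.03952183]]
t: 19.9
eef_pos: [409.5, 348.8, 29.9]
tcp_rot: [-3.141, -0.0, -0.261]
ft_force: [0.2, 0.4, -0.3]
opening: 0.425
grip_force: 0.0
```

```bash
python3 -m inch '[[[0,0,0],0,1],[[0,0,0],0,1],[[0,0,0],0,1],[[0,0,0],0,1],[[0,0,0],0,1],[[0,0,0],0,1],[[0,0,0],0,1],[[0,0,0],0,1],[[0,0,0],0,1],[[0,0,0],0,1]]'
```

```text
t: 21.15
eef_pos: [409.5, 348.8, 29.8]
tcp_rot: [-3.142, 0.0, -0.261]
ft_force: [-0.6, 0.2, -1.7]
opening: 0.209
grip_force: 30.0
```

```bash
python3 -c "
from h import *
plan(569.2,177.0,90,3.2,8,cur=(409.5,348.8,90,-14.95))"; python3 -m inch '[[[0,0,-0.1],0,1],[[0,0,-0.3],0,1],[[0,0,-0.3],0,1],[[0,0,-0.3],0,1],[[0,0,0],-0.6,1],[[0,0,0],-0.6,1],[[0,0,0],-0.6,1],[[0,0,0],-0.6,1],[[0,0,0],-0.6,1],[[0,0,0],-0.64,1]]'; python3 -c "
from h import *
plan(569.2,177.0,88,3.2,8)"
```

```text
from [409.5 348.8  90. ] -15.0 dyaw 18.2 turn -0.454
[0.41, 0.26, -0.0] [0.4, 0.28, -0.0] [0.39, 0.29, -0.0] [0.38, 0.31, -0.0] [0.37, 0.32, -0.0] [0.35, 0.34, -0.0] [0.34, 0.35, -0.0] [0.33, 0.36, -0.0] 
t: 22.4
eef_pos: [409.5, 348.8, 90.2]
tcp_rot: [-3.141, -0.0, 0.058]
ft_force: [0.4, 0.3, -1.8]
opening: 0.212
grip_force: 30.0
from [409.5 348.8  90.2] 3.4 dyaw -0.2 turn 0.004
[0.31, 0.38, 0.0] [0.31, 0.38, 0.0] [0.31, 0.38, 0.0] [0.31, 0.38, 0.0] [0.31, 0.38, 0.0] [0.31, 0.38, 0.0] [0.31, 0.38, 0.0] [0.31, 0.38, 0.0]
```

```bash
python3 -m inch '[[[0.31,0.38,0],0,1],[[0.31,0.38,0],0,1],[[0.31,0.38,0],0,1],[[0.31,0.38,0],0,1],[[0.31,0.38,0],0,1],[[0.31,0.38,0],0,1],[[0.31,0.38,0],0,1],[[0.31,0.38,0],0,1],[[0,0,0],0,1],[[0,0,0],0,1]]'; python3 - <<'E'
from h import *
s=env.state();e=s["eef_pos"];print(e,np.degrees(s["tcp_rot"][2]))
w=shot("wrist","w7"); cv2.imwrite("pics/w7.png",cv2.resize(w["pixels"][:,:,::-1][100:340,100:420],None,fx=2.5,fy=2.5))
st=(595.2,107.4,.056);c,q=np.cos(st[2]),np.sin(st[2])
W=lambda x,y,z:[st[0]+x*c-y*q,st[1]+x*q+y*c,z]
f=lambda P:np.round((proj(w,P)-100)*2.5).tolist()
print("line",f([W(-60,70,28),W(16,70,28)]),"post",f([W(-67,6,36)]))
r=c*(e[0]-st[0])+q*(e[1]-st[1]);t=-q*(e[0]-st[0])+c*(e[1]-st[1]);print("TCP in station",r,t)
E
```

```text
t: 23.65
eef_pos: [567.9, 175.3, 89.9]
tcp_rot: [-3.141, 0.0, 0.056]
ft_force: [0.0, 0.2, -2.3]
opening: 0.212
grip_force: 30.0
[567.92677681 175.30235993  89.91542078] 3.2361908401239527
line [[388.0, 363.0], [387.0, 123.0]] post [[594.0, 394.0]]
TCP in station -23.429924938220864 69.32241920312633
```

View pics/w7.png

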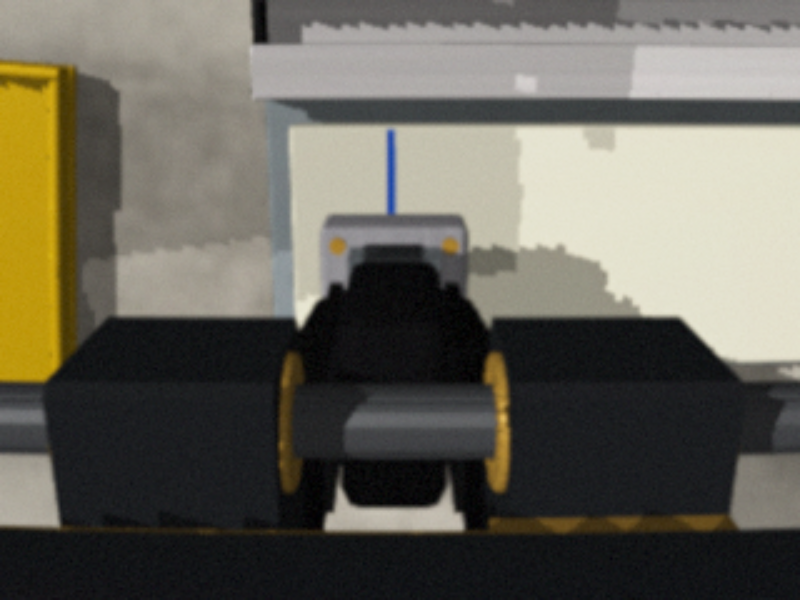

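Wrist view: blue line at crop column 390, block base centred at 394 and square to it. I'll press down gradually.

```bash
python3 -m inch '[[[0,0,0.15],0,1],[[0,0,0.15],0,1],[[0,0,0.1],0,1],[[0,0,0.05],0,1],[[0,0,0.05],0,1],[[0,0,0.04],0,1],[[0,0,0.03],0,1],[[0,0,0],0,1],[[0,0,0],0,1],[[0,0,0],0,1]]'
```

```text
t: 24.95
eef_pos: [568.5, 175.1, 55.8]
tcp_rot: [-3.141, -0.0, 0.057]
ft_force: [-0.6, 0.1, 1.7]
opening: 0.21
grip_force: 30.0
```

```bash
python3 -m inch '[[[0,0,0.02],0,1],[[0,0,0.02],0,1],[[0,0,0.018],0,1],[[0,0,0],0,1],[[0,0,0],0,1],[[0,0,0],0,1],[[0,0,0],0,1],[[0,0,0],0,1],[[0,0,0],0,1],[[0,0,0],0,1]]'
```

```text
t: 26.2
eef_pos: [568.5, 175.1, 52.5]
tcp_rot: [-3.141, -0.0, 0.057]
ft_force: [-1.6, -1.2, 7.4]
opening: 0.209
grip_force: 30.0
```

```bash
python3 -m inch '[[[0,0.1,0],0,1],[[0,0.18,0],0,1],[[0,0.18,0],0,1],[[0,0.18,0],0,1],[[0,0.18,0],0,1],[[0,0.18,0],0,1],[[0,0.18,0],0,1],[[0,0.18,0],0,1],[[0,0.1,0],0,1],[[0,0,0],0,1]]'
```

```text
t: 27.45
eef_pos: [574.0, 87.4, 52.6]
tcp_rot: [-3.142, -0.002, 0.056]
ft_force: [-0.6, -1.4, 6.8]
opening: 0.209
grip_force: 30.0
```

```bash
python3 -m inch '[[[0,0.1,0],0,1],[[0,0.1,0],0,1],[[0,0.1,0],0,1],[[0,0.06,0],0,1],[[0,0.04,0],0,1],[[0,0.02,0],0,1],[[0,0,0],0,1],[[0,0,0],0,1],[[0,0,0],0,1],[[0,0,0],0,1]]'; python3 - <<'E'
from h import *
s=env.state();e=s["eef_pos"];st=(595.2,107.4,.056);c,q=np.cos(st[2]),np.sin(st[2])
print(c*(e[0]-st[0])+q*(e[1]-st[1]),-q*(e[0]-st[0])+c*(e[1]-st[1]),s["ft_force"])
w=shot("wrist","w8"); cv2.imwrite("pics/w8.png",cv2.resize(w["pixels"][:,:,::-1][100:340,100:420],None,fx=2.5,fy=2.5))
E
```

```text
t: 28.7
eef_pos: [575.4, 62.9, 52.6]
tcp_rot: [-3.141, -0.002, 0.056]
ft_force: [-0.3, 2.9, 7.4]
opening: 0.207
grip_force: 30.0
-22.29845909268128 -43.30610637323975 [-0.28747967  2.90401798  7.43830567]
```

View pics/w8.png

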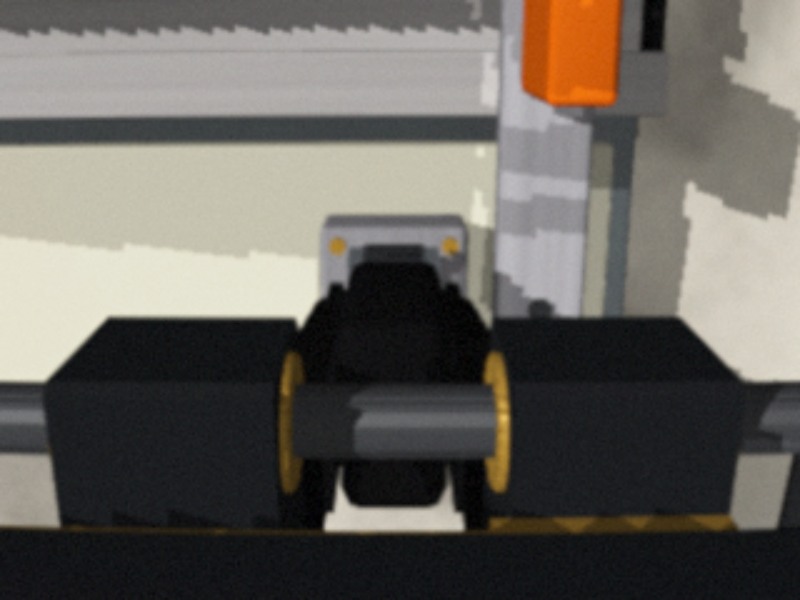

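The block is about 7 mm short of the stop's arm (base edge at column 467, arm at 497), and the stop still stands square. I'll lift off and carry the block to the tray.

```bash
python3 -m inch '[[[0,0,0],0,1],[[0,0,-0.1],0,1],[[0,0,-0.3],0,1],[[0,0,-0.3],0,1],[[0,0,-0.3],0,1],[[0,0,0],0,1],[[0,-0.3,0],0,1],[[0,-0.6,0],0,1],[[0,-0.6,0],0,1],[[0,-0.6,0],0,1]]'; python3 -c "
from h import *
plan(560,338,70,3.3,4)"
```

```text
t: 30.0
eef_pos: [566.9, 190.2, 111.1]
tcp_rot: [3.141, 0.002, 0.057]
ft_force: [0.7, 0.4, -1.7]
opening: 0.21
grip_force: 30.0
from [566.9 190.2 111.1] 3.3 dyaw 0.0 turn -0.002
[0.01, -0.62, 0.17] [0.01, -0.62, 0.17] [0.01, -0.62, 0.17] [0.01, -0.62, 0.17]
```

```bash
python3 -m inch '[[[0.01,-0.6,0],0,1],[[0.01,-0.6,0],0,1],[[0.01,-0.6,0],0,1],[[0.01,-0.6,0.1],0,1],[[0,0,0.3],0,1],[[0,0,0.3],0,1],[[0,0,0.2],0,1],[[0,0,0],0,1],[[0,0,0],0,1],[[0,0,0],0,1]]'; python3 - <<'E'
from h import *
T=shot("wrist","t3")
print("yellow");comps(T,(20,110,90),(34,255,255),14,200)
E
```

```text
t: 31.25
eef_pos: [562.3, 332.1, 58.8]
tcp_rot: [-3.141, -0.001, 0.056]
ft_force: [0.9, 0.4, -2.0]
opening: 0.21
grip_force: 30.0
yellow
13399 [168.9 248.4] w [581.5 336.9] [110.1  77.3] 87.8
275 [268.7 299.4] w [515.4 297.3] [45.2  6.5] 6.5
```

```bash
python3 -m inch '[[[-0.03,-0.07,0.15],0,1],[[0,0,0.13],0,1],[[0,0,0.08],0,1],[[0,0,0.03],0,1],[[0,0,0.02],0,1],[[0,0,0],0,1],[[0,0,0],0,1],[[0,0,0],0,1],[[0,0,0],0,1],[[0,0,0],0,1]]'
```

```text
t: 32.55
eef_pos: [559.9, 336.3, 33.8]
tcp_rot: [-3.141, -0.0, 0.057]
ft_force: [-0.6, -1.7, 4.6]
opening: 0.204
grip_force: 30.0
```

Touching the floor (about 6 N). I'll release and rise.

```bash
python3 -m inch '[[[0,0,-0.005],0,1],[[0,0,0],0,-1],[[0,0,0],0,-1],[[0,0,0],0,-1],[[0,0,0],0,-1],[[0,0,0],0,-1],[[0,0,-0.3],0,-1],[[0,0,-0.6],0,-1],[[0,0,-0.6],0,-1],[[0,0,-0.5],0,-1]]' && python3 -m inch '[[[0,0,-0.3],0,-1],[[-0.8,0,0],0,-1],[[-0.8,0,0],0,-1],[[-0.5,0,0],0,-1],[[0,0,0],0,-1],[[0,0,0],0,-1],[[0,0,0],0,-1],[[0,0,0],0,-1],[[0,0,0],0,-1],[[0,0,0],0,-1]]'; python3 - <<'E'
from h import *
S=shot("scene","s9"); cv2.imwrite("pics/s9.png",cv2.resize(S["pixels"][:,:,::-1][150:300,110:360],None,fx=3,fy=3))
E
```

```text
t: 33.8
eef_pos: [560.1, 336.4, 156.8]
tcp_rot: [-3.141, -0.002, 0.057]
ft_force: [-0.0, -0.0, -0.6]
opening: 0.994
grip_force: 0.0
t: 35.05
eef_pos: [434.2, 329.1, 171.8]
tcp_rot: [-3.142, 0.0, 0.057]
ft_force: [0.1, 0.2, -0.1]
opening: 0.997
grip_force: 0.0
```

View pics/s9.png

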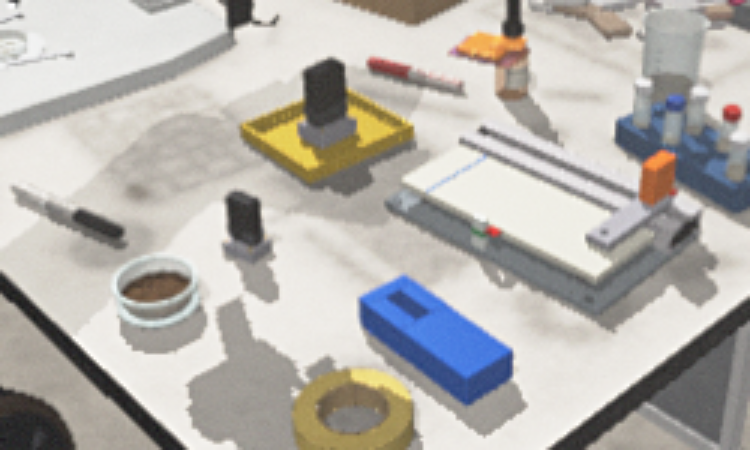

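The block stands upright in the tray at crop (110, 328). The stop is locked across the plate at the clip (200, 640), and the bystanders are where they were.

```bash
python3 -c "
from cell import env
print(env.job_done())"
```

```text
the job is handed in; nothing more can be done
None
```

The job is handed in (verdict not shown): stop locked at the red clip, stroke made at about 5–6 mm plate depression to about 7 mm short of the stop, block released upright in the tray, about 35 s used.

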